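# Stand the slumped books up and close the row with the bookend

### The job

The two books at the end of the row have slumped over onto the timber bookend. Push them back upright with your fingers so that they stand by themselves, leaving the bookend where it is while you do it; then push the bookend along the bench until the books are closed up against the rest of the row, in line with it, and the bookend is snug and square against them. Only push: do not lift or carry anything, and leave the standing books and the things around them undisturbed.

Things in the scene. Friction and masses are not known exactly. Their poses are not given: they have to be found in the camera images.
- outer_book: Outer slumped hardback, 32 thick (y), 150 deep (x), 212 mm tall (z), 0.55 kg. Origin: centre of the end it stands on; z up the book, y towards the row. It leans 25 deg from the row on its lower -y edge, that cover resting on the bookend's top edge and its top 75 mm free above. Pushed at the top it turns about that edge, taking the inner book along; under 8 deg it drops onto its base.
- inner_book: The other slumped hardback, 26 thick (y), 150 deep (x), 220 mm tall (z), 0.44 kg, lying at the same tilt against the row's side of the outer one. Origin and axes as for the outer book. When upright it stands 5 to 20 mm short of book_3.
- book_3: The last of the three books standing upright side by side against the rack, next to the slumped ones: 38 thick (y), 150 deep (x), 215 mm tall (z). Origin: centre of its lower end; x from spine to fore-edge, y along the row to the rack. Book_2 and book_1 stand behind it, backed by the rack, so the row does not give way.
- book_2: The middle one of the three standing books, 24 thick (y), 150 deep (x), 205 mm tall (z). Origin and axes as for book_3.
- book_1: The standing book next to the rack, 34 thick (y), 150 deep (x), 222 mm tall (z). Origin and axes as for book_3.
- bookend: Loose timber bookend, 0.65 kg, 104 mm wide (x), sliding on the bench: an upright board 24 mm thick, 125 mm high, its plain face looking along +y to the books, and behind it (-y) a solid block 70 mm high and 61 mm long; 85 mm long in all. Origin: on the bench, under the middle of the face that meets the books.
- bookend_back (a point): Centre of the bookend's outer end face (104 mm wide, 70 mm high, looking away from the books), 35 mm above the bench and 85 mm from the face that meets the books: the place to push it. The bench is clear for 90 mm beyond it.
- rack: A fixed dark wooden pigeonhole rack holding tins, 160 deep (x), 230 wide (y), 270 mm high, at the left (+y) end of the row. Origin at the centre of its underside.
- oiler: A brass oil can with a bent spout, 76 mm wide, 138 mm high, standing loose near the books. Not part of the job. Origin at the centre of its foot.
- funnel: A white enamel funnel standing loose on its wide mouth (90 mm), 105 mm high. Not part of the job. Origin at the centre of its foot.
- wax_tin: A round tin, 72 mm across, 55 mm high, standing loose. Not part of the job. Origin at the centre of its foot.
Mind the look-alikes: they are no part of the job. What is shaped like the bookend but turquoise is not meant.

How it is judged:
By the outcome, as a careful person would: the job done as asked, in the order asked, and still so for the second after the job is handed in, with the robot touching nothing.
It also fails if it takes over 54 s, if anything falls off the work surface, if the arm or the gripper's body presses on something with over 40 N, if the wrist force passes 120 N, or if a joint passes its speed limit or range.

### The arm

A 6-joint arm with a two-finger parallel gripper is mounted at the origin on the work surface. World frame = base frame: x ahead of the robot, y to its left, z up, the work surface at z = 0. Lengths are in mm, angles in degrees, forces in N, time in s.
With the tool pointing down it reaches from about 325 to 925 mm from the base axis. Payload 3.1 kg.
Tool frame: the origin (TCP) lies at the very end of the fingers, on their centre line; the grasp point (between the pads) lies grasp_offset behind it (grasp_offset is the distance from the TCP to the grasp point, in mm); z points along the fingers, y is the line along which they close (so a half turn about z gives the same grasp; the last joint's range is limited). The gripper opens to 85 mm and grips with 20 to 120 N. Pads are 22 mm wide; open, the fingers measure 114 mm over their backs; the gripper's body (76 mm by 85 mm) begins 54 mm behind the grasp point. The pads swing forward as they close: fully open they stand 13 mm farther back than shut.
Start: joints at [-71.688, 12.427, 92.441, -0, 75.132, -6.429], TCP at [261.588, -567.636, 231.3] pointing down, gripper open.
Joint ranges: [-157.48, 157.48], [-44.54, 120.13], [17.64, 146.25], [-64.5, 244.5], [7.68, 150.69], [-147.95, 147.95]. Speed limits (degrees/s): [159.86, 159.86, 180, 180, 180, 180].

### API

Orientations are given as [roll, pitch, yaw] about the fixed x, y, z axes, in that order (R = Rz(yaw) Ry(pitch) Rx(roll)).
In Python, from station import * gives the robot as it stands. Calls block until the motion is done:
- goto(position, orientation): joint-space move of the TCP to a pose.
- move_l(position, attitude=None, speed=150): straight line of the TCP; attitude=None keeps the orientation; speed is the mean speed in mm/s.
- move_j(angles): joint-space move.
- grip(opening, squeeze=None): finger opening in mm; squeeze is the grip in N (None keeps the last); returns when the fingers have stopped.
- wait(seconds).
- solve_ik(position, orientation): joint angles nearest the present ones, or None.
- get_obs(): the state.
- get_image(name): name is "side" or "top" or "wrist"; returns the picture (400x640x3 uint8, red, green, blue); there is no depth.
- get_calibration(name): a dict with "fx", "fy", "cx", "cy" (pixels), "D" ([k1, k2, p1, p2, k3] as OpenCV has them; the pictures are not rectified), "R" (3x3) and "t" (3): a world point X has camera coordinates R X + t; the wrist camera has in their place "mount" (4x4, takes a point from camera to tool coordinates, whose origin is the TCP and whose axes are the flange's). Camera axes: x right, y down, z forward; pixel columns grow to the right and rows downward; lengths in mm; the calibration is good to about 2 mm. A picture is of the moment at which its call begins: read the wrist's pose just before it. get_calibration takes no time and is no camera call.
A pose or a line that the arm cannot do raises Unreachable and nothing moves.
- sign_off(): hands the job in; it is judged then, once.
Trained networks look in the newest picture that a camera, given by its name, has taken for a name from the list of things; names that differ only in an ending like _2 or _b are one class to them, and where a whole thing is asked for, a point or a joint stands for the part that bears it (a point fixed in the world has none). Each returns a list of dicts, best first, with "score" (0 to 1); they miss things now and then, are a little off and sometimes report something else, mostly with a low value. They report only what shows in the picture. A call takes as long as a camera call. They do not tell look-alikes from the thing itself.
- spot_in(name, camera): "extent" ([centre column, centre row, width, height] in pixels, round what is visible of it).
- regions_of(name, camera): "region" (400x640 bool, what is visible of it) and "extent" ([centre column, centre row, width, height] in pixels, round what is visible of it).
The state is a dict: "t": time; "joint_pos": joint angles; "qvel": joint speeds; "effort": joint torques, N m; "tcp_pos": TCP position; "ee_rot": TCP orientation; "wrist_force": force on the tool from outside, world axes, zero at the start; "moment": the same for the moment, N m; "grip_width": finger opening in mm; "grip_force": force on a finger pad.
Only numpy, scipy, OpenCV 4.12 (cv2) and the standard library are available. Lean on these libraries where they do the work, as an engineer would, in place of code of your own. Each camera call takes 0.05 s, during which the arm holds its last target. There are 200 camera calls.

## Working session

There is one attempt and no reset: what is moved stays moved. The work goes in short steps, each a Python script; the robot and the scene stay as the last script left them, time stands still between calls to the robot, and variables do not carry over. Pictures are saved under pics/ and viewed, at most 10 in all, crops included, and the job is handed in when it is done.

```bash
mkdir -p pics; ls
python3 - <<'E'
from station import *
import cv2,numpy as np
for n in ("side","top"):
    im=get_image(n); cv2.imwrite(f"pics/{n}0.png",im[:,:,::-1])
    c=get_calibration(n); print(n,{k:np.round(v,3).tolist() for k,v in c.items()})
    for o in ("bookend","outer_book","inner_book","book_3","rack","oiler","funnel","wax_tin"):
        print(o,[(round(d["score"],2),np.round(d["extent"]).tolist()) for d in spot_in(o,n)[:4]])
print(get_obs()["t"])
E
```

```text
pics
side {'fx': 362.976, 'fy': 362.976, 'cx': 318.078, 'cy': 195.899, 'D': [-0.017, 0.0, 0.0, 0.0, 0.0], 'R': [[0.648, 0.761, -0.01], [0.715, -0.614, -0.334], [-0.261, 0.209, -0.942]], 't': [-442.849, -359.768, 998.398]}
bookend [(0.86, [266.0, 239.0, 66.0, 60.0]), (0.69, [178.0, 217.0, 75.0, 68.0]), (0.59, [229.0, 151.0, 56.0, 63.0])]
outer_book [(0.61, [271.0, 207.0, 88.0, 59.0])]
inner_book [(0.83, [286.0, 193.0, 96.0, 63.0])]
book_3 [(0.97, [335.0, 148.0, 66.0, 90.0]), (0.81, [319.0, 151.0, 72.0, 93.0]), (0.16, [286.0, 192.0, 99.0, 64.0])]
rack [(0.69, [387.0, 87.0, 153.0, 175.0]), (0.5, [344.0, 134.0, 69.0, 92.0])]
oiler [(0.84, [188.0, 317.0, 49.0, 34.0])]
funnel [(0.73, [355.0, 234.0, 43.0, 40.0]), (0.16, [288.0, 193.0, 95.0, 60.0])]
wax_tin [(0.61, [304.0, 290.0, 35.0, 38.0])]
top {'fx': 503.886, 'fy': 503.886, 'cx': 324.675, 'cy': 202.551, 'D': [-0.112, 0.0, 0.0, 0.0, 0.0], 'R': [[-0.008, -1.0, -0.019], [-0.996, 0.01, -0.087], [0.087, 0.018, -0.996]], 't': [68.164, 624.999, 1304.058]}
bookend [(0.86, [421.0, 275.0, 51.0, 50.0]), (0.8, [354.0, 303.0, 51.0, 46.0]), (0.66, [384.0, 216.0, 18.0, 40.0]), (0.46, [454.0, 204.0, 26.0, 42.0])]
outer_book [(0.66, [360.0, 221.0, 48.0, 72.0])]
inner_book [(0.83, [340.0, 221.0, 52.0, 73.0])]
book_3 [(0.83, [271.0, 234.0, 24.0, 71.0]), (0.78, [282.0, 230.0, 17.0, 68.0]), (0.75, [299.0, 231.0, 28.0, 68.0])]
rack [(0.58, [281.0, 230.0, 23.0, 66.0])]
oiler [(0.76, [455.0, 204.0, 28.0, 47.0])]
funnel [(0.8, [313.0, 174.0, 34.0, 32.0])]
wax_tin [(0.63, [378.0, 165.0, 26.0, 32.0])]
0.9
```

Run:
```python
import cv2
for n,b in (("side",(120,340,130,430)),("top",(130,340,200,500))):
    im=cv2.imread(f"pics/{n}0.png")[b[0]:b[1],b[2]:b[3]]
    s=2.6; cv2.imwrite(f"pics/{n}0c.png",cv2.resize(im,None,fx=s,fy=s,interpolation=cv2.INTER_CUBIC))
```

```text
(no output)
```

View pics/side0c.png

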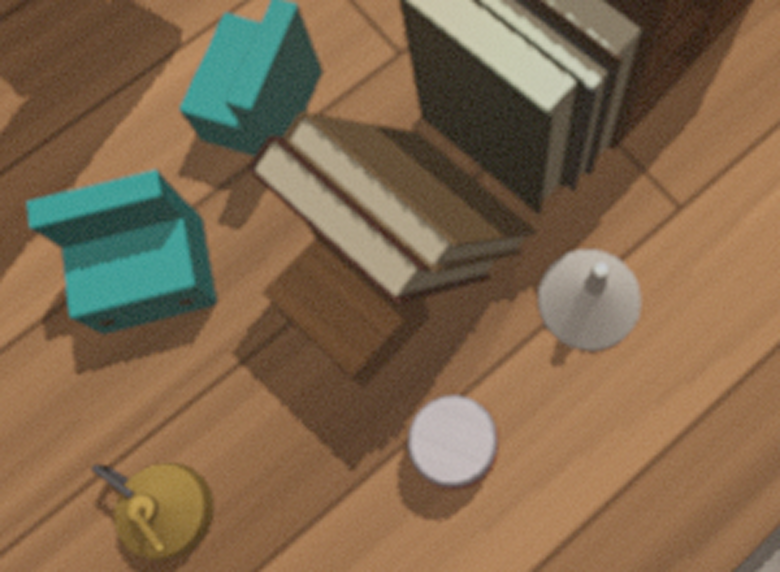

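View pics/top0c.png

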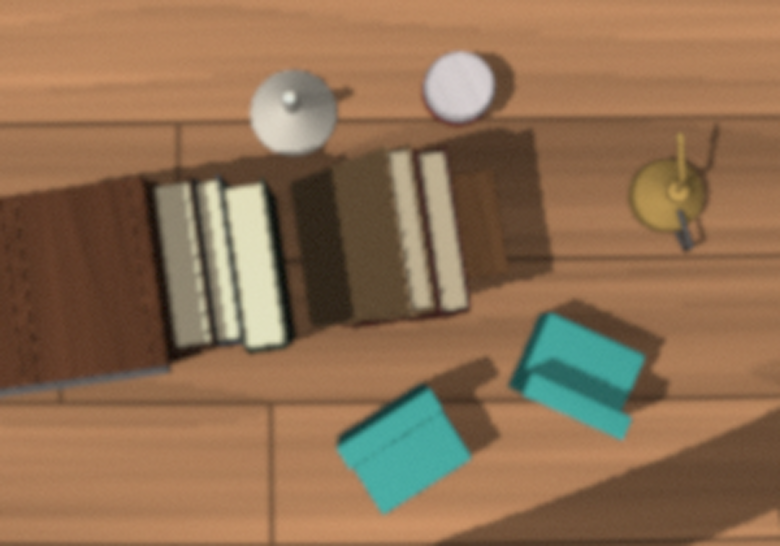

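Side crop: teak bookend block under the books, with its outer end at about crop (270,290)–(355,375). The top view shows the row tilted a few degrees, the oiler far off to the right, and turquoise look-alikes on the near side. Next I convert the corners to positions.

```bash
cat > h.py <<'E'
from station import *
import cv2,numpy as np
def bp(n,uv,z):
    c=get_calibration(n);K=np.array([[c["fx"],0,c["cx"]],[0,c["fy"],c["cy"]],[0,0,1.]])
    R=np.array(c["R"]);t=np.array(c["t"])
    p=cv2.undistortPoints(np.array(uv,float).reshape(-1,1,2),K,np.array(c["D"]))[:,0]
    d=np.c_[p,np.ones(len(p))]@R; o=-R.T@t
    return o+d*((z-o[2])/d[:,2])[:,None]
def proj(n,X):
    c=get_calibration(n);K=np.array([[c["fx"],0,c["cx"]],[0,c["fy"],c["cy"]],[0,0,1.]])
    R=np.array(c["R"])
    return cv2.projectPoints(np.array(X,float).reshape(-1,3),cv2.Rodrigues(R)[0],np.array(c["t"],float),K,np.array(c["D"]))[0][:,0]
E
python3 - <<'E'
from h import *
T=lambda l:[(u/2.6+200,v/2.6+130) for u,v in l]
S=lambda l:[(u/2.6+130,v/2.6+120) for u,v in l]
np.set_printoptions(precision=1,suppress=True)
print("b3 top",bp("top",T([(226,187),(265,182),(290,345),(247,350)]),215)[:,:2])
print("b3 side: +y? corners",bp("side",S([(408,0),(550,108),(573,85)]),215)[:,:2])
c,s=np.cos(np.radians(25)),np.sin(np.radians(25))
print("outer top outer edge",bp("top",T([(447,152),(467,308)]),212*c)[:,:2])
print("outer top inner edge",bp("top",T([(420,155),(440,312)]),212*c+32*s)[:,:2])
print("outer side outer edge",bp("side",S([(257,170),(398,296)]),212*c)[:,:2])
print("block top outer",bp("top",T([(490,172),(507,272)]),70)[:,:2])
print("block side outer",bp("side",S([(270,290),(355,375)]),70)[:,:2])
print("fun/wax/oil",bp("top",[(313,174),(378,165),(455,204)],40)[:,:2])
print("turq",bp("top",T([(548,315),(645,355),(628,438),(512,385),(430,387),(338,442),(385,513),(470,460)]),100)[:,:2])
r=regions_of("bookend","top")
E
```

```text
b3 top [[611.5 145.1]
 [615.6 110.9]
 [473.6  89.9]
 [469.5 127.2]]
b3 side: +y? corners [[483.3  95.4]
 [615.8 116.4]
 [613.  140.5]]
outer top outer edge [[643.  -50.3]
 [504.1 -65.8]]
outer top inner edge [[639.  -25.4]
 [500.9 -41. ]]
outer side outer edge [[508.9 -65.8]
 [646.  -46.6]]
block top outer [[ 636.7 -101.7]
 [ 538.2 -116.5]]
block side outer [[ 543.2 -113.9]
 [ 642.7 -103.3]]
fun/wax/oil [[ 700.3   92.5]
 [ 722.5  -79. ]
 [ 617.4 -279.8]]
turq [[ 496.2 -151.4]
 [ 456.9 -243.7]
 [ 378.4 -225.8]
 [ 430.1 -115.9]
 [ 429.1  -37.8]
 [ 377.8   50.1]
 [ 310.4    6.1]
 [ 359.7  -74.9]]
```

```bash
cat >> h.py <<'E'
import station
YAW=8.0
ex=np.array([np.cos(np.radians(YAW)),np.sin(np.radians(YAW))]);ey=np.array([-ex[1],ex[0]])
def P(sx,sy,z): return [*(sx*ex+sy*ey),z]
def st():
    o=get_obs();p=np.array(o["tcp_pos"]);f=np.array(o["wrist_force"])
    print("t%.1f s=(%.1f,%.1f) z=%.1f F row=(%.1f,%.1f,%.1f)"%(o["t"],p[:2]@ex,p[:2]@ey,p[2],f[:2]@ex,f[:2]@ey,f[2]))
E
python3 - <<'E'
from h import *
print(globals().get("grasp_offset"),get_obs()["ee_rot"])
print(np.round(get_calibration("wrist")["mount"],2))
for y in (98,-82):
    for a in ((562,-175,260),(562,-175,170),(562,-58,180),(566,-230,25),(566,-120,25)):
        q=solve_ik(P(*a),[180,0,y]); print(y,a,None if q is None else np.round(q))
E
```

```text
18.700000000000003 [1.79999318e+02 9.94709226e-04 2.47416774e+01]
[[  -0.     -0.96   -0.27   68.24]
 [   1.     -0.     -0.      0.16]
 [   0.     -0.27    0.96 -142.81]
 [   0.      0.      0.      1.  ]]
98 (562, -175, 260) [-16.   7.  96.   0.  77. -24.]
98 (562, -175, 170) [-16.  11. 101.   0.  68. -24.]
98 (562, -58, 180) [ -5.   8. 103.   0.  69. -13.]
98 (566, -230, 25) [-21.  25. 101.   0.  54. -29.]
98 (566, -120, 25) [-11.  22. 106.  -0.  53. -19.]
-82 (562, -175, 260) None
-82 (562, -175, 170) None
-82 (562, -58, 180) None
-82 (566, -230, 25) None
-82 (566, -120, 25) None
```

Run:
```python
from h import *
A=[180,0,98]
goto(P(560,-200,270),A); grip(60)
move_l(P(560,-185,162)); st()
move_l(P(560,-152,162),speed=80); st()
for sy,z in ((-140,164),(-128,166),(-116,169),(-104,172),(-95,174),(-88,175)):
    move_l(P(560,sy,z),speed=40); st()
for n in ("side","top"):
    cv2.imwrite(f"pics/{n}1.png",get_image(n)[:,:,::-1])
im=cv2.imread("pics/side1.png")[80:280,180:440]; cv2.imwrite("pics/side1c.png",cv2.resize(im,None,fx=2.6,fy=2.6))
st()
```

```text
t4.2 s=(560.8,-185.4) z=163.1 F row=(-1.1,0.4,1.0)
t4.8 s=(560.0,-151.4) z=162.1 F row=(-0.5,0.5,-0.0)
t5.2 s=(560.3,-140.1) z=164.3 F row=(0.4,-1.9,1.2)
t5.7 s=(559.8,-127.5) z=165.7 F row=(0.2,-1.8,0.4)
t6.1 s=(559.9,-115.6) z=169.0 F row=(-0.5,-2.0,1.0)
t6.6 s=(559.9,-103.6) z=171.9 F row=(0.7,0.3,-0.6)
t7.0 s=(560.0,-94.7) z=174.1 F row=(0.5,-0.2,-0.6)
t7.3 s=(560.0,-87.7) z=175.1 F row=(0.1,-0.4,0.6)
t7.4 s=(560.0,-87.9) z=175.0 F row=(0.7,0.4,0.6)
```

View pics/side1c.png

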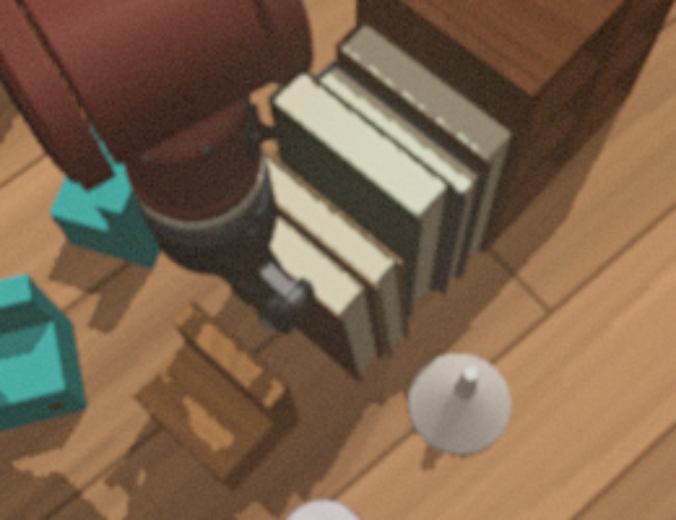

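The books look upright and the fingers carry no load. I back off and check for standing pose, measuring corners in both views.

Run:
```python
from h import *
move_l(P(560,-190,175),speed=150)
goto(P(560,-330,200),[180,0,98]); st()
a=[]
for n,b in (("side",(90,260,220,400)),("top",(150,300,240,420))):
    i=get_image(n); cv2.imwrite(f"pics/{n}2.png",i[:,:,::-1])
    c=cv2.resize(i[b[0]:b[1],b[2]:b[3],::-1],None,fx=800/(b[3]-b[2]) if n=="side" else 800/180,fy=800/180,interpolation=cv2.INTER_CUBIC)
    cv2.imwrite(f"pics/{n}2c.png",c[:600]); 
    for o in ("book_3","bookend"): print(n,o,[(round(d["score"],2),np.round(d["extent"]).tolist()) for d in spot_in(o,n)[:5]])
st()
```

```text
t8.8 s=(560.0,-329.5) z=199.8 F row=(0.2,1.0,-0.4)
side book_3 [(0.95, [346.0, 137.0, 72.0, 93.0]), (0.85, [318.0, 148.0, 69.0, 84.0]), (0.62, [336.0, 149.0, 65.0, 92.0])]
side bookend [(0.91, [178.0, 216.0, 77.0, 63.0]), (0.85, [266.0, 233.0, 60.0, 71.0]), (0.69, [228.0, 151.0, 60.0, 64.0])]
top book_3 [(0.91, [298.0, 232.0, 30.0, 65.0]), (0.81, [284.0, 230.0, 19.0, 67.0]), (0.64, [271.0, 232.0, 24.0, 67.0])]
top bookend [(0.82, [375.0, 218.0, 38.0, 44.0]), (0.81, [418.0, 271.0, 37.0, 45.0]), (0.73, [356.0, 303.0, 49.0, 46.0])]
t9.1 s=(560.1,-328.5) z=199.7 F row=(-0.1,-0.2,0.2)
```

Run:
```python
from h import *
# predicted upright corners in the crops
X=[P(x,y,z) for y in(-47.4,-15.4,10.6) for x,z in ((485,212),(637,212),(637,0))]
print(np.round((proj("side",X)-(220,90))*800/180)); print(np.round((proj("top",X)-(240,150))*800/180))
```

```text
[[164. 244.]
 [435. 470.]
 [440. 606.]
 [218. 194.]
 [488. 414.]
 [480. 562.]
 [260. 153.]
 [530. 369.]
 [512. 527.]]
[[454. 473.]
 [410. 179.]
 [411. 218.]
 [392. 483.]
 [348. 188.]
 [359. 226.]
 [341. 490.]
 [298. 196.]
 [317. 232.]]
```

View pics/side2c.png

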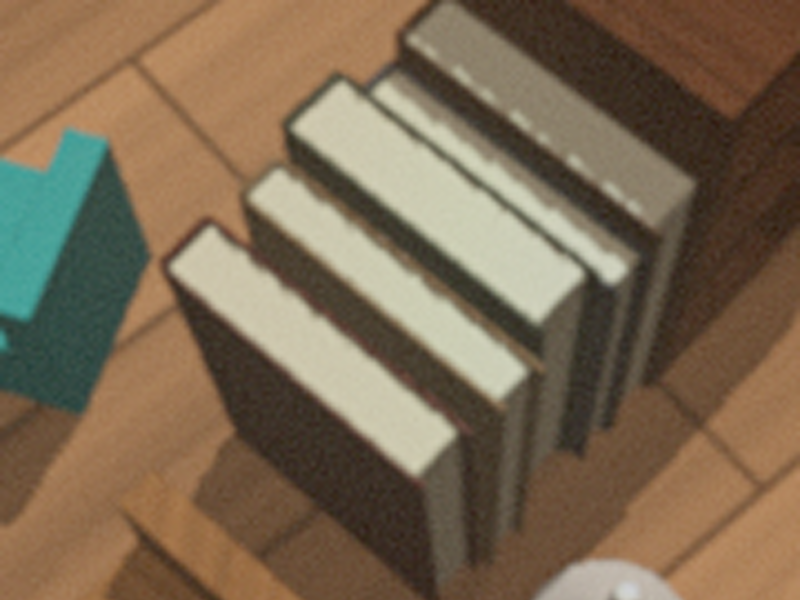

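View pics/top2c.png

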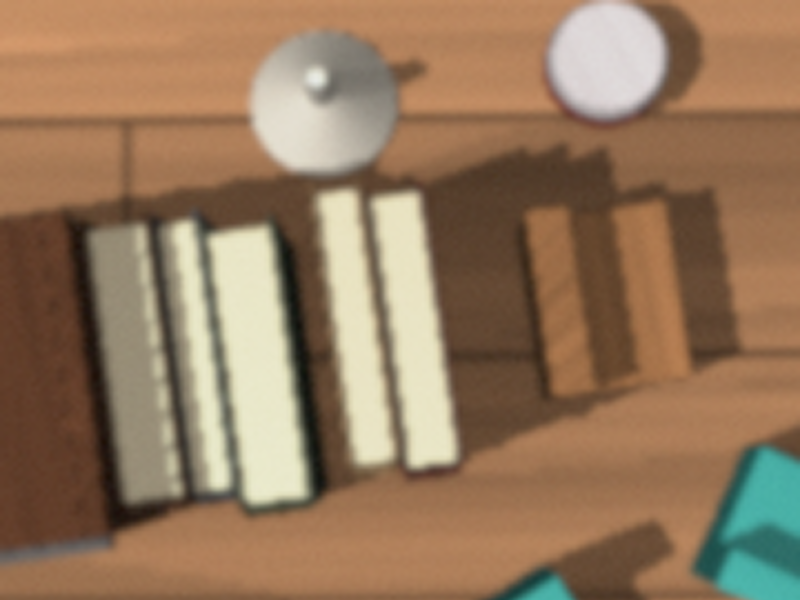

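Run:
```python
from h import *
np.set_printoptions(precision=1,suppress=True)
def T(l,z,n="top",o=(240,150)):
    w=bp(n,[(u*.225+o[0],v*.225+o[1]) for u,v in l],z)[:,:2]
    return np.c_[w@ex,w@ey]
def rep(k,l,z,**a):
    c=T(l,z,**a); d=(c[0]-c[3]+c[1]-c[2]) if c[0,0]>c[2,0] else (c[2]-c[1]+c[3]-c[0])
    print(k,"mean",c.mean(0),"yaw rel",np.degrees(np.arctan2(d[1],d[0])),"len",np.linalg.norm(d)/2); print(c.ravel())
rep("b3",[(208,235),(272,225),(315,500),(248,508)],215)
rep("b2",[(165,222),(195,218),(233,490),(200,495)],205)
rep("b1",[(88,232),(150,224),(184,495),(125,503)],222)
rep("inner",[(318,195),(358,190),(395,462),(350,467)],220)
rep("outer",[(372,195),(422,192),(458,465),(408,470)],212)
rep("be board",[(525,210),(572,205),(602,385),(548,398)],125)
rep("be block",[(615,205),(660,200),(690,372),(640,380)],70)
S=dict(n="side",o=(220,90))
rep("S b3",[(583,272),(540,325),(288,125),(338,78)],215,**S)
rep("S inner",[(528,372),(505,408),(248,192),(280,168)],220,**S)
rep("S outer",[(458,432),(420,478),(165,268),(208,222)],212,**S)
```

```text
b3 mean [553.2  42.1] yaw rel 0.3797745354720644 len 141.12498253629536
[623.6  59.1 623.8  25.9 482.2  24.5 483.1  58.7]
b2 mean [563.8  73.8] yaw rel -0.47602375124356777 len 141.48929604599456
[634.6  81.  634.4  65.4 493.1  65.8 493.   82.9]
b1 mean [563.9 103.7] yaw rel -0.5162232654968921 len 138.69927612009712
[633.6 119.  632.9  87.1 494.4  89.2 494.7 119.4]
inner mean [565.2  -8.5] yaw rel -1.1969322055552816 len 139.13347434066307
[635.    0.3 634.5 -20.3 495.3 -18.5 496.1   4.3]
outer mean [560.1 -38.4] yaw rel -1.05942345215058 len 141.1083677832318
[631.8 -26.9 629.5 -52.5 488.9 -49.8 490.2 -24.3]
be board mean [ 568.6 -121.1] yaw rel -0.6527064354636408 len 102.21578383239765
[ 620.3 -108.6  619.1 -134.7  518.8 -135.7  516.2 -105.3]
be block mean [ 569.3 -176.8] yaw rel -0.02196503182788547 len 100.94492375175307
[ 620.3 -163.7  619.3 -189.9  519.  -191.3  518.8 -162.2]
S b3 mean [556.5  42.7] yaw rel -0.42666095523765396 len 140.77288143291779
[625.8  57.1 628.   27.1 486.   27.5 486.2  58.8]
S inner mean [569.9  -1.5] yaw rel -0.925677520054734 len 141.53754763416774
[639.    6.3 642.2 -11.5 498.   -8.9 500.2   8.2]
S outer mean [563.  -41.5] yaw rel -0.06981674809862772 len 141.60132124453898
[633.  -29.2 634.5 -53.9 492.9 -55.  491.4 -27.7]
```

```bash
cat >> h.py <<'E'
from scipy.spatial.transform import Rotation as Ro
def att(th,yaw=98): return (Ro.from_rotvec(np.radians(th)*np.r_[ex,0])*Ro.from_euler("xyz",[180,0,yaw],degrees=True)).as_euler("xyz",degrees=True).tolist()
def fy(): return float(np.mean([np.array(get_obs()["wrist_force"])[:2]@ey for _ in range(3)]))
E
python3 - <<'E'
from h import *
A=att(10)
goto(P(569,-214,200),A); st()
move_l(P(569,-214,28),A); st()
for sy in range(-204,-134,10):
    move_l(P(569,sy,28),A,speed=50); st()
i=get_image("side"); cv2.imwrite("pics/side3.png",cv2.resize(i[100:270,200:400,::-1],None,fx=3.5,fy=3.5))
E
```

```text
t9.7 s=(569.1,-213.6) z=200.0 F row=(0.8,-0.5,0.4)
t11.0 s=(570.0,-214.6) z=29.3 F row=(0.4,-1.1,-0.6)
t11.3 s=(569.2,-203.6) z=28.5 F row=(-1.0,-0.2,0.8)
t11.7 s=(569.4,-194.3) z=28.3 F row=(0.8,-2.0,0.4)
t12.0 s=(569.3,-184.1) z=28.3 F row=(1.0,-2.8,1.1)
t12.4 s=(569.2,-174.0) z=28.2 F row=(0.9,-1.6,1.4)
t12.7 s=(569.2,-164.0) z=28.2 F row=(0.8,-2.7,2.3)
t13.1 s=(569.2,-154.0) z=28.2 F row=(0.1,-3.7,2.7)
t13.4 s=(569.1,-144.0) z=28.1 F row=(0.6,-2.8,3.0)
```

View pics/side3.png

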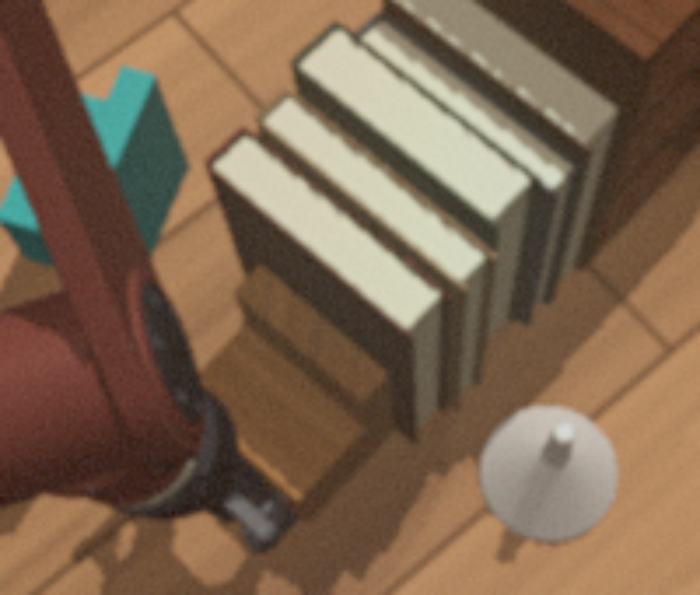

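Books are still upright and the bookend is nearly on the outer cover. I continue in small steps until the force rises.

Run:
```python
from h import *
A=att(10)
for sy in np.arange(-141.5,-110,2.0):
    move_l(P(569,sy,28),A,speed=20); f=fy(); st()
    if f<-14: break
wait(0.3); st()
i=get_image("side"); cv2.imwrite("pics/side4.png",cv2.resize(i[90:250,210:410,::-1],None,fx=3.7,fy=3.7))
```

```text
t13.7 s=(569.2,-142.7) z=28.1 F row=(0.4,-6.3,2.3)
t14.0 s=(569.3,-141.4) z=28.1 F row=(0.6,-8.1,1.8)
t14.2 s=(569.3,-139.8) z=28.1 F row=(0.2,-8.4,2.5)
t14.5 s=(569.5,-138.4) z=28.2 F row=(0.3,-9.7,2.7)
t14.7 s=(569.5,-136.6) z=28.2 F row=(0.7,-9.7,1.7)
t15.0 s=(569.5,-134.6) z=28.2 F row=(-0.7,-9.9,1.1)
t15.2 s=(569.5,-132.5) z=28.2 F row=(-0.2,-10.4,2.3)
t15.5 s=(569.5,-130.6) z=28.2 F row=(-0.5,-11.0,0.8)
t15.7 s=(569.6,-128.6) z=28.2 F row=(0.6,-9.6,1.5)
t16.0 s=(569.5,-126.7) z=28.2 F row=(-0.0,-10.6,2.0)
t16.2 s=(569.7,-126.0) z=28.2 F row=(-0.9,-14.4,2.1)
t16.5 s=(569.6,-126.0) z=28.2 F row=(0.6,-13.3,0.9)
```

View pics/side4.png

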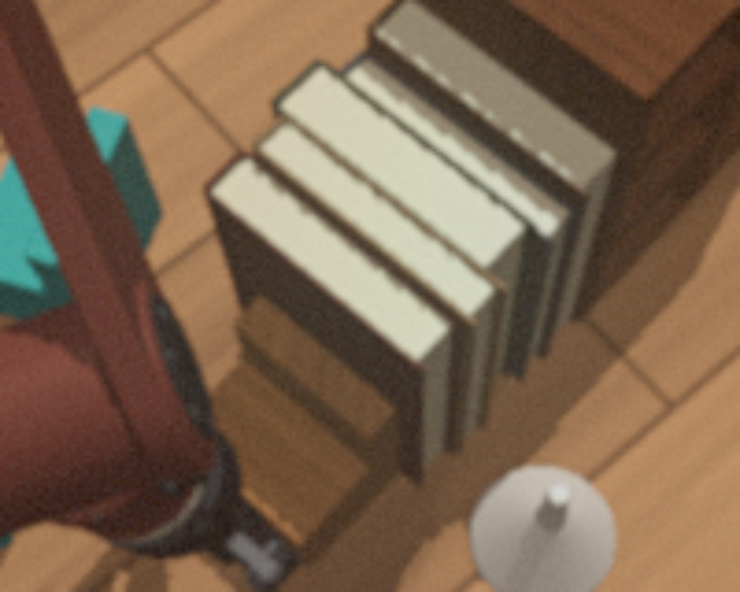

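Run:
```python
from h import *
A=att(10)
for sy in np.arange(-120,-105,1.5):
    move_l(P(569,sy,28),A,speed=15); f=fy(); st()
    if f<-28: break
wait(0.3); st()
move_l(P(569,-150,28),A,speed=40)
move_l(P(569,-215,28),A,speed=120); move_l(P(569,-225,200),A); goto(P(569,-330,230),[180,0,98]); st()
for n,b in (("side",(90,250,210,410)),("top",(165,285,240,420))):
    i=get_image(n); f=3.7 if n=="side" else 4.4
    cv2.imwrite(f"pics/{n}5.png",cv2.resize(i[b[0]:b[1],b[2]:b[3],::-1],None,fx=f,fy=f,interpolation=cv2.INTER_CUBIC))
```

```text
t16.8 s=(569.7,-125.7) z=28.2 F row=(-1.5,-16.6,1.7)
t17.1 s=(569.8,-125.5) z=28.3 F row=(-1.0,-20.5,1.0)
t17.3 s=(569.8,-125.4) z=28.3 F row=(-1.4,-22.8,-0.1)
t17.6 s=(569.9,-125.4) z=28.3 F row=(-2.6,-26.8,-0.4)
t17.8 s=(569.9,-125.4) z=28.4 F row=(-3.9,-30.0,-0.4)
t18.1 s=(569.9,-125.4) z=28.4 F row=(-3.0,-30.5,-0.2)
t21.7 s=(568.6,-329.9) z=229.2 F row=(-0.0,0.4,0.5)
```

View pics/side5.png

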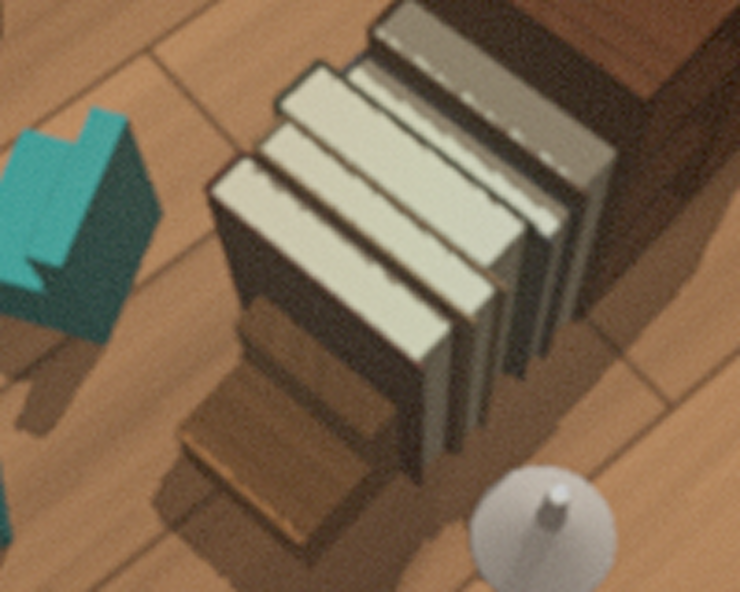

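View pics/top5.png

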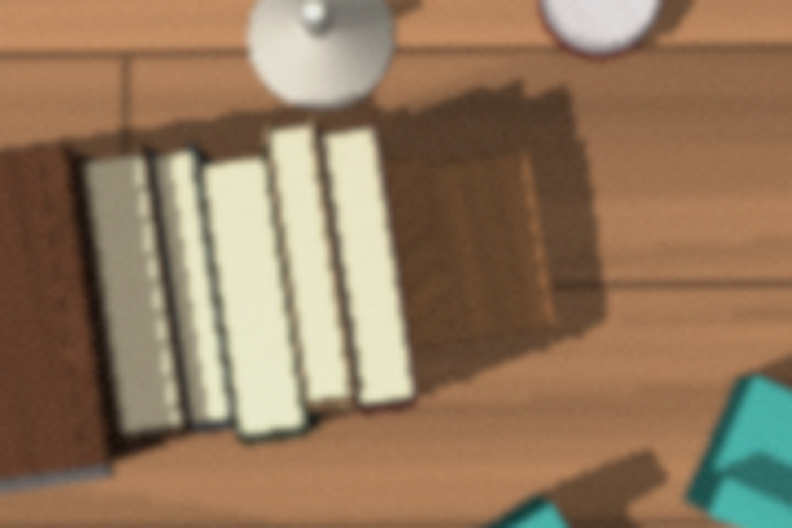

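The side view shows both books upright and closed up to the row, with the bookend flat on the outer cover. The top view agrees: the bookend's outer edge at (527,152)–(552,322) runs parallel to the books, and nothing else has moved. I'm handing it in.

```bash
python3 -c "
from station import *
print(sign_off())"
```

```text
the job is handed in; nothing more can be done
None
```

I handed the job in at about 22 s: both books stand upright and closed up against the row, with the bookend snug and square behind them. The inner book stands about 12–14 mm out from book_3 front-to-back; I left that because the standing books are themselves about 10 mm uneven.

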